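# Book in a specimen carton from the roller track

## Task

Roll the specimen carton standing on the roller track along the rollers until it rests against the end stop, and only there lift it off. Pull the drawer of the low specimen cabinet open by its handle and set the carton down gently in it, upright and flat on the drawer's floor, in front of the carton already filed there; let go and leave the drawer open. Keep the carton upright throughout and do not disturb the other things on the bench.

Things in the scene. Friction and masses are not known exactly. Their poses are not given: they have to be found in the camera images.
- carton_mid (a point): Centre, half-way up, of the kraft-board specimen carton on the rollers: a rigid closed box 60 mm (own x) x 130 mm (own y, along the track) x 70 mm high, 0.28 to 0.52 kg, lid band round the top 30 mm, plain paper label on top. It rolls along the track under a push of one or two tenths of a newton and coasts a few centimetres if let go while moving. It starts 235 to 325 mm (centre) from the stop face.
- stop_face (a point): Middle of the rubber face of the roller track's end stop, at the height of the roller tops (62 mm above the bench). Frame: y runs along the track away from the stop, so the carton rolls towards -y; x across the track; z up. Against the stop, the carton's centre is at x 0, y 65, z 35 mm in this frame. The stop plate reaches 24 mm above the rollers. No guides from here to y 160 mm: the pick-off place.
- track: Fixed aluminium roller track, 460 x 125 mm, 14 free steel rollers 25 mm thick; origin on the bench under its middle, axes as stop_face, which lies at y -205, z 62 mm. White guide strips (inside 70 mm apart) flank the rollers from y -45 to 225 mm, tops and brackets 48 mm above the rollers. Side frames lie 6 mm below the roller tops. Open at the +y end (y 230 mm).
- drawer (a joint): Opening of the cabinet's drawer in m: 0 shut, 0.19 fully out. It may start up to 20 mm open. It slides with about 1.5 N of friction and stays where it is left.
- drawer_handle (a point): Middle of the bar of the drawer's steel bow handle: a round bar 10 mm thick, 100 mm long along y of this frame, 83 mm above the bench (32 mm below the cabinet's top). Its axis is 40 mm in front of the drawer's face: 35 mm free behind the bar. Two legs at its ends join it to the face. The frame moves with the drawer, which pulls out along -x of this frame; z up.
- drawer_floor (a point): Middle of the drawer's inner floor, 14 mm above the bench; moves with the drawer. -x is the pull-out direction, y across, z up. The tray is 242 mm (x -121 to 121) by 196 mm (y) inside, walls 62 mm above the floor; the front panel rises 93 mm above the floor. The cabinet's roof covers all beyond x = opening - 125 mm (at 190 mm open: beyond x 65 mm).
- cabinet: Fixed low specimen cabinet with the one drawer: light grey, blue drawer front, 275 mm deep (x), 232 mm wide (y), 115 mm high. Origin on the bench under its middle; the drawer opens towards its -x. In the back of the drawer a like carton (60 x 130 x 70 mm, length across) is already filed, its centre 47 to 81 mm behind (+x of) the middle of the drawer floor; it rides with the drawer.
- wash_bottle: White plastic wash bottle, 64 mm across and 175 mm high with its bent spout; origin at the centre of its underside. Leave alone.
- beaker: Glass beaker, 66 mm across, 85 mm high; origin at the centre of its underside. Leave alone.
- specimen_tin: Round metal tin with lid, 67 mm across, 44 mm high; origin at the centre of its underside. Leave alone.
- flat_box: Flat white box 85 x 120 x 36 mm; origin at the centre of its underside. Leave alone.
- caliper: Digital caliper 170 mm long lying flat; origin at the middle of its beam, length along its y. Leave alone.
Not all that is in view belongs to the job. What is shaped like the part that bears carton_mid but red is not meant.

How it is judged:
On the way:
1. the carton stands on the rollers at rest against the end stop (within 8 mm) (y of carton_mid in the frame of stop_face between 0.055 and 0.073 m and x of carton_mid in the frame of stop_face between -0.022 and 0.022 m and z of carton_mid in the frame of stop_face below 0.039 m and linear speed of carton below 0.02 m/s), for 0.2 s.
At the end, for the whole second after the job is handed in: The carton rests on the drawer's floor inside the tray, in front of the filed carton (its centre no more than 50 mm behind the middle of the floor), upright (within 4 degrees, its centre no more than 40 mm above the floor), at rest and let go, and the drawer is still open by at least 80 mm (x of carton_mid in the frame of drawer_floor between -0.095 and 0.05 m and y of carton_mid in the frame of drawer_floor between -0.072 and 0.072 m and z of carton_mid in the frame of drawer_floor below 0.04 m and angle between carton_mid's own z axis and vertical below 0.07 rad and linear speed of carton below 0.02 m/s and value of joint drawer above 0.08 m); the robot touches nothing.
It fails at once if the carton is lifted from between the guides instead of being rolled to the stop (raised 12 mm or more there) (y of carton_mid in the frame of stop_face between 0.1 and 0.5 m and x of carton_mid in the frame of stop_face between -0.02 and 0.02 m and z of carton_mid in the frame of stop_face between 0.047 and 0.083 m).
It fails at once if the carton tips more than 20 degrees (angle between carton_mid's own z axis and vertical above 0.35 rad).
It fails at once if the carton is dropped or thrown into the drawer (faster than 0.5 m/s within its walls) (x of carton_mid in the frame of drawer_floor between -0.12 and 0.12 m and y of carton_mid in the frame of drawer_floor between -0.1 and 0.1 m and z of carton_mid in the frame of drawer_floor below 0.09 m and linear speed of carton above 0.5 m/s).
It fails at once if another thing on the bench is shifted by more than 30 mm or knocked over (distance of any of wash_bottle, beaker, specimen_tin, flat_box, caliper from where it was at the start of the episode above 0.03 m or angle between any of wash_bottle, beaker's own z axis and vertical above 0.5 rad).
It also fails if it takes over 72 s, if anything falls off the work surface, if the arm or the gripper's body presses on something with over 40 N, if the wrist force passes 120 N, or if a joint passes its speed limit or range.

## Robot

A 6-joint arm with a two-finger parallel gripper is mounted at the origin on the work surface. World frame = base frame: x ahead of the robot, y to its left, z up, the work surface at z = 0. Lengths are in m, angles in rad, forces in N, time in s.
With the tool pointing down it reaches from about 0.35 to 0.85 m from the base axis. Payload 8.1 kg.
Tool frame: the origin (TCP) lies at the very end of the fingers, on their centre line; the grasp point (between the pads) lies 19 mm behind it; z points along the fingers, y is the direction in which the jaws open and shut (so a half turn about z gives the same grasp; the last joint's range is limited). The gripper opens to 93 mm and grips with 3 to 60 N. Pads are 15 mm wide; open, the fingers measure 128 mm over their backs; the gripper's body (75 mm by 188 mm) begins 65 mm behind the grasp point.
Start: joints at [-1.377, 0.13, 1.488, -0, 1.523, -0.085], TCP at [0.165, -0.577, 0.219] pointing down, gripper open.
Joint ranges: [-2.96, 2.96], [-0.89, 2.26], [0.02, 2.5], [-1.34, 4.48], [0, 2.73], [-2.66, 2.66]. Speed limits (rad/s): [2.39, 2.39, 2.79, 3.14, 3.14, 3.14].

## Interface

Orientations are given as a rotation vector (axis times angle).
In Python, from cell import ctrl gives the robot as it stands.
- The arm moves only by the tool carry_out, never from a script. Its argument "targets" is a list of rows, each an object with "travel": the shift along the tool's x, y, z normalised to -1 to 1, where 1 is 10 cm, a list of three; "turn": the turn about the tool's z normalised to -1 to 1, where 1 is 2 rad. A call has 1 to 8 rows; each row is the pose to reach, as a shift and turn from the pose measured when the call began, along the tool's axes at that moment; what a row does not reach only later rows make up. A row lasts 1/10 s, in which the tool goes at most 50 mm and 8.59 degrees, less where a joint would pass 70% of its speed; a pose out of reach is approached as far as the arm can. A call with a number of a shift or a turn outside -1 to 1 is refused whole. A call with a gripper value outside its range is refused whole. "grip" is the closure, from 0 (fully open) to 1 (shut), set as the call begins (left out, the last holds). The fingers move at their own pace and stop on an object; "grip_force" is the grip in N (left out, the last holds). Time passes only in rows, so rows that repeat a pose let the fingers close. It gives the time, the measured TCP pose, the force and the opening at its end, in the units of the state.
- ctrl.get_state(): the state, without advancing time (a new reading comes with each control period).
- ctrl.grab_frame(name): name is "scene" or "top" or "wrist"; returns (picture, depth): 420x560x3 uint8, red, green, blue; 420x560 float32, m along the optical axis (not along the pixel's ray), 0 where there is no reading.
- ctrl.camera_model(name): a dict with "camera_matrix" (3x3 intrinsics, pixels), "R" (3x3) and "t" (3): a world point X has camera coordinates R X + t; the wrist camera has in their place "hand_eye" (4x4, takes a point from camera to tool coordinates, whose origin is the TCP and whose axes are the flange's). Camera axes: x right, y down, z forward; pixel columns grow to the right and rows downward; lengths in m; the calibration is good to about 2 mm. A picture is of the moment at which its call begins: read the wrist's pose just before it. camera_model takes no time and is no camera call.
- ctrl.finish_job(): hands the job in, once; it reports no verdict.
Trained networks look in the newest picture that a camera, given by its name, has taken for a name from the list of things; names that differ only in an ending like _2 or _b are one class to them, and where a whole thing is asked for, a point or a joint stands for the part that bears it (a point fixed in the world has none). Each returns a list of dicts, best first, with "p" (0 to 1); they miss things now and then, are a little off and sometimes report something else, mostly with a low value. They report only what shows in the picture. A call takes as long as a camera call. They do not tell look-alikes from the thing itself.
- ctrl.search_frame(target, camera): "position" ([x, y, z] in m, in world coordinates, good to about 4 mm: the middle of the surface that is visible of it).
The state is a dict: "t": time; "joint_pos": joint angles; "dq": joint speeds; "joint_torque": joint torques, N m; "tool_pos": TCP position; "eef_rot": TCP orientation; "contact_force": force on the tool from outside, world axes, zero at the start; "wrist_torque": the same for the moment, N m; "opening": finger opening in m.
Only numpy, scipy, OpenCV 4.12 (cv2) and the standard library are available. Lean on these libraries where they do the work, as an engineer would, in place of code of your own. Each camera call takes 0.05 s, during which the arm holds its last target.

## Working session

There is one attempt and no reset: what is moved stays moved. The work goes in short steps, Python scripts to look and compute and a tool call to move; the robot and the scene stay as the last step left them, time stands still between calls to the robot, and variables do not carry over. Pictures are saved under pics/ and viewed, and the job is handed in when it is done.

Besides the shell and the picture viewer there is one more tool, called after "Emit:" in YAML: its name, and indented under it one key for each argument. carry_out: Moves the arm, as the interface text tells. Scaled input: -1 to 1 covers 10 cm each way for a shift and 2 rad each way for a turn. Its arguments: {"type":"object","properties":{"targets":{"type":"array"},"grip":{"type":"number"},"grip_force":{"type":"number"}},"required":["targets"]}

```bash
mkdir -p pics; ls
python3 - <<'E'
from cell import ctrl
import cv2,numpy as np
s=ctrl.get_state();print(s)
for n in ("scene","top"):
    im,d=ctrl.grab_frame(n); cv2.imwrite(f"pics/{n}0.png",im[:,:,::-1]); np.savez(f"pics/{n}0.npz",im=im,d=d)
    m=ctrl.camera_model(n);print(n,np.round(m['camera_matrix'],1).tolist(),np.round(m['R'],3).tolist(),np.round(m['t'],3).tolist())
for t in ("carton_mid","stop_face","track","drawer_handle","drawer","cabinet"):
    print(t,[(np.round(x['position'],3).tolist(),round(x['p'],2)) for x in ctrl.search_frame(t,"top")])
E
```

```text
pics
{'t': 0.0, 'joint_pos': array([-1.37740096e+00,  1.31185032e-01,  1.48926426e+00,  1.09048032e-05,
        1.52299908e+00, -8.53792797e-02]), 'dq': array([ 6.90414933e-04,  8.63173305e-05, -7.91208162e-04, -2.23487563e-03,
       -2.06213690e-03,  1.24496721e-03]), 'joint_torque': array([-2.01427043e-03, -5.59844041e+01, -4.91760314e+01,  7.67115480e-02,
        3.52184486e-02, -1.69374184e-04]), 'tool_pos': array([ 0.16503466, -0.57626657,  0.21758144]), 'eef_rot': array([-3.10928780e+00, -4.36223242e-01,  1.40187414e-04]), 'contact_force': array([0.54060487, 0.64458765, 0.75124238]), 'wrist_torque': array([-0.01926749,  0.0087045 ,  0.0231731 ]), 'opening': 0.09295905587275076}
scene [[415.2, 0.0, 281.0], [0.0, 415.2, 205.7], [0.0, 0.0, 1.0]] [[0.169, 0.985, 0.018], [0.785, -0.124, -0.607], [-0.596, 0.117, -0.794]] [-0.107, -0.359, 1.449]
top [[430.5, 0.0, 285.8], [0.0, 430.5, 209.7], [0.0, 0.0, 1.0]] [[-0.019, -1.0, -0.014], [-0.989, 0.021, -0.146], [0.146, 0.011, -0.989]] [0.027, 0.549, 1.024]
carton_mid [([0.294, -0.195, 0.071], 0.87), ([0.475, 0.225, 0.133], 0.78)]
stop_face [([0.473, 0.146, 0.06], 0.66)]
track [([0.471, 0.148, 0.06], 0.89), ([0.304, 0.273, 0.008], 0.66)]
drawer_handle [([0.581, -0.324, 0.087], 0.57)]
drawer [([0.577, -0.328, 0.083], 0.68), ([0.471, 0.146, 0.058], 0.37)]
cabinet [([0.712, -0.302, 0.112], 0.79), ([0.686, 0.172, 0.041], 0.36)]
```

View pics/top0.png

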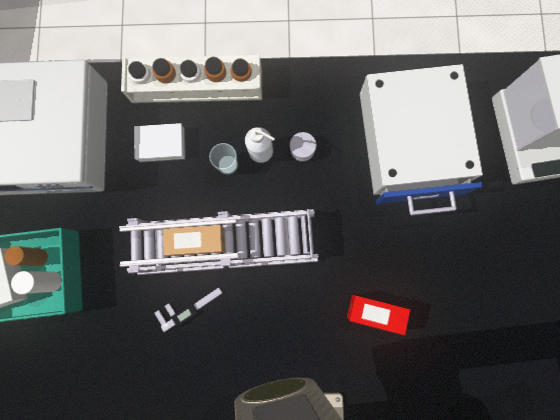

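View pics/scene0.png

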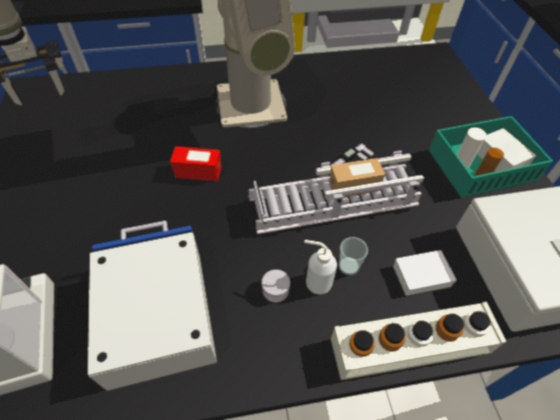

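The top view shows the brown carton at about (192,240), with the open end of the track on the left and the stop at about (312,237). The cabinet is at (420,130) with its handle at (432,205). The red look-alike is at (378,315). I'll measure precisely from depth next.

```bash
cat > h.py <<'E'
import numpy as np,cv2
from cell import ctrl
def cloud(n,d,R=None,t=None):
    m=ctrl.camera_model(n);K=m['camera_matrix'];
    if R is None: R=np.array(m['R']);t=np.array(m['t'])
    v,u=np.mgrid[0:d.shape[0],0:d.shape[1]]
    P=np.stack([(u-K[0][2])/K[0][0]*d,(v-K[1][2])/K[1][1]*d,d],-1)
    W=(P-t)@R
    W[d<=0]=np.nan
    return W
def rect(P):
    (c,s,a)=cv2.minAreaRect((P[:,:2]*1000).astype(np.float32)); return np.round(c,1),np.round(s,1),round(a,2)
E
python3 - <<'E'
from h import *
f=np.load('pics/top0.npz');im=f['im'];W=cloud('top',f['d'])
hsv=cv2.cvtColor(im,cv2.COLOR_RGB2HSV)
def sel(u0,u1,v0,v1,z0,z1,extra=None):
    m=np.zeros(im.shape[:2],bool);m[v0:v1,u0:u1]=1
    m&=(W[...,2]>z0)&(W[...,2]<z1)
    if extra is not None:m&=extra
    return W[m]
P=sel(150,235,215,265,.118,.145);print('carton top',len(P),rect(P),np.median(P[:,2]))
print('bench z',np.nanmedian(W[300:330,240:330,2]))
P=sel(355,485,60,200,.105,.125);print('roof',len(P),rect(P),np.median(P[:,2]))
P=sel(400,465,188,220,.06,.1);print('handle',len(P),np.median(P[:,2]))
blue=(hsv[...,0]>105)&(hsv[...,0]<130)&(hsv[...,1]>150)
P=sel(360,490,170,210,.0,.125,blue);print('blue',len(P),rect(P),np.nanpercentile(P[:,2],[5,50,95]))
P=sel(110,325,200,280,.075,.095);print('z75-95',rect(P))
P=sel(110,325,200,280,.04,.12);print('all trk',rect(P))
P=sel(110,325,200,280,.1,.116);print('guide tops',rect(P),len(P))
P=sel(300,325,200,280,.07,.1);print('stop',rect(P),len(P),P.min(0),P.max(0))
P=sel(240,320,205,275,.05,.07);print('rollers',rect(P),np.percentile(P[:,2],[50,95]))
big=cv2.resize(im[190:330,100:360],None,fx=3,fy=3,interpolation=cv2.INTER_CUBIC);cv2.imwrite('pics/c1.png',big[...,::-1])
big=cv2.resize(im[50:230,340:500],None,fx=3,fy=3,interpolation=cv2.INTER_CUBIC);cv2.imwrite('pics/c2.png',big[...,::-1])
E
```

```text
carton top 1584 (array([473.1, 227.4]), array([ 60.1, 130.3]), 2.62) 0.13287846838803663
bench z 0.0011755726774966332
roof 11655 (array([ 724.7, -312.7]), array([302.9, 233.4]), 4.99) 0.11603160586256041
handle 487 0.08772743397265037
blue 430 (array([ 579.7, -325. ]), array([ 10.6, 228.1]), 5.17) [0.06330089 0.10761069 0.11062373]
z75-95 (array([476.5, 161.3]), array([122.9, 403.1]), 2.75)
all trk (array([476.3, 175.2]), array([139.3, 459.3]), 3.07)
guide tops (array([471.5, 264.7]), array([139.3, 270. ]), 3.07) 1607
stop (array([486.7, -34.9]), array([112.5,  10.1]), 3.08) 189 [ 0.43074349 -0.04165855  0.07020973] [ 0.5429974  -0.02761585  0.09113646]
rollers (array([483.7,  38.6]), array([117.7, 185.5]), 3.17) [0.0593407  0.06433431]
```

View pics/c1.png

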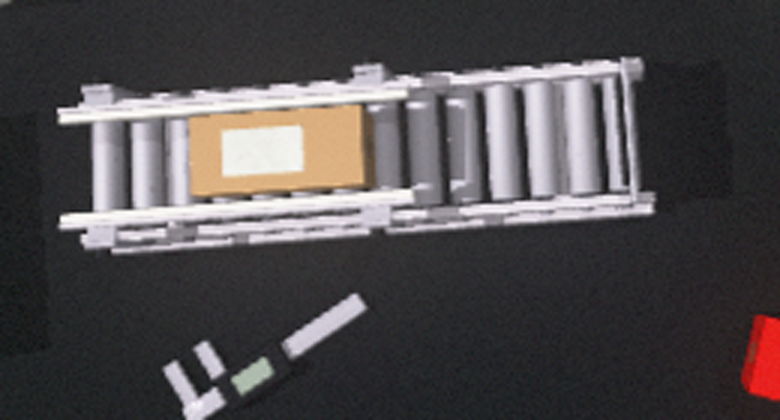

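View pics/c2.png

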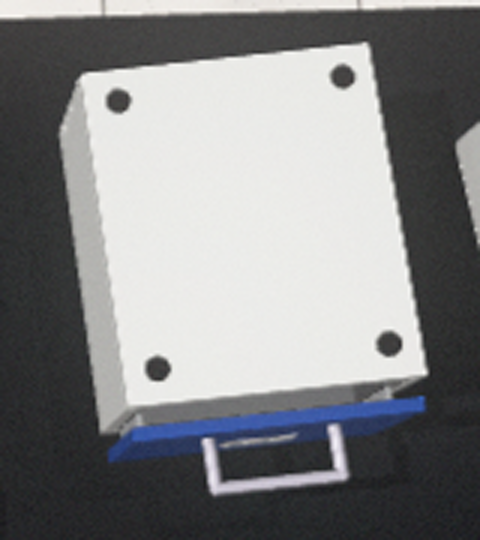

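Run:
```python
from h import *
f=np.load('pics/top0.npz');im=f['im'];W=cloud('top',f['d'])
m=np.zeros(im.shape[:2],bool);m[190:218,403:462]=1
m&=(W[...,2]>.075)&(W[...,2]<.1)
P=W[m]
a=np.deg2rad(5.1);ex=np.array([np.cos(a),np.sin(a)]);ey=np.array([-ex[1],ex[0]])
X=P[:,:2]@ex;Y=P[:,:2]@ey
print('X pct',np.percentile(X,[1,10,50,90]),'Y',Y.min(),Y.max())
b=X<np.percentile(X,1)+.012
print('bar',P[b].mean(0),np.median(P[b],0),np.percentile(P[b][:,2],[50,90]),X[b].min(),Y[b].min(),Y[b].max(),np.polyfit(Y[b],X[b],1))
# roof front edge
m=np.zeros(im.shape[:2],bool);m[60:200,350:490]=1
m&=(W[...,2]>.1125)&(W[...,2]<.125)&(im.min(-1)>180);Q=W[m]
print('roof',rect(Q),'X',np.percentile(Q[:,:2]@ex,[.2,99.8]),'Y',np.percentile(Q[:,:2]@ey,[.2,99.8]))
for t in ("scene",):
  print([(np.round(x['position'],3).tolist(),round(x['p'],2)) for x in ctrl.search_frame('drawer_handle',t)])
```

```text
X pct [0.49855717 0.50016105 0.51071239 0.54349488] Y -0.4512647985830996 -0.3119743783697338
bar [ 0.53470023 -0.32868853  0.08814486] [ 0.53445165 -0.32842483  0.08809331] [0.08809331 0.09064875] 0.4982199840013406 -0.4305857398847592 -0.3207675029961047 [-0.00071898  0.50309529]
roof (array([ 737.5, -311.4]), array([274.6, 232.6]), 4.98) X [0.57035673 0.84253535] Y [-0.49060089 -0.26037571]
[([0.582, -0.324, 0.106], 0.86)]
```

```bash
cat > go.py <<'E'
import sys
from h import *
from scipy.spatial.transform import Rotation as Ro
x,y,z,yaw=map(float,sys.argv[1:5])
s=ctrl.get_state();R=Ro.from_rotvec(s['eef_rot']).as_matrix();p=np.array(s['tool_pos'])
cur=np.rad2deg(np.arctan2(R[1,0],R[0,0]))
d=R.T@(np.array([x,y,z])-p)*10
print('t',round(s['t'],2),'p',np.round(p,4),'yaw',round(cur,2),'tilt',np.round(R[:,2],4),'F',np.round(s['contact_force'],1),'j',np.round(s['joint_pos'],2),'open',round(float(s['opening']),4))
print('travel',np.round(d,3),'turn',np.round(-np.deg2rad((yaw-cur+180)%360-180)/2,3))
E
python3 go.py 0.534 -0.3285 0.2 95
```

```text
t 0.45 p [ 0.1651 -0.5768  0.2185] yaw 15.98 tilt [-0.e+00  1.e-04 -1.e+00] F [-0.5 -0.4  0.5] j [-1.38  0.13  1.49  0.    1.52 -0.09] open 0.0934
travel [ 4.23  -1.372  0.186] turn -0.69
```

Emit:
carry_out:
  targets:
    - {"travel": [0.5,-0.16,0],"turn": -0.07}
    - {"travel": [1,-0.32,0],"turn": -0.15}
    - {"travel": [1,-0.32,0],"turn": -0.22}
    - {"travel": [1,-0.32,0],"turn": -0.3}
    - {"travel": [1,-0.32,0],"turn": -0.37}
    - {"travel": [1,-0.32,0],"turn": -0.45}
    - {"travel": [1,-0.32,0],"turn": -0.52}
    - {"travel": [1,-0.32,0],"turn": -0.59}
  grip: 0.7

```text
t: 1.25
tool_pos: [0.2525, -0.5185, 0.2186]
eef_rot: [-2.336, -2.101, -0.0]
contact_force: [-0.4, 0.5, -0.7]
opening: 0.0336
```

```bash
python3 go.py 0.534 -0.3285 0.2 95
```

```text
t 1.25 p [ 0.2525 -0.5185  0.2186] yaw 83.94 tilt [-0.e+00  1.e-04 -1.e+00] F [-0.4  0.5 -0.7] j [-1.21  0.07  1.56  0.    1.52 -1.1 ] open 0.0336
travel [2.186 2.599 0.186] turn -0.096
```

Emit:
carry_out:
  targets:
    - {"travel": [0.4,0.48,0],"turn": -0.05}
    - {"travel": [0.8,0.96,0.05],"turn": -0.096}
    - {"travel": [0.8,0.96,0.05],"turn": -0.096}

```text
t: 1.55
tool_pos: [0.3588, -0.4471, 0.2136]
eef_rot: [2.118, 2.32, 0.002]
contact_force: [0.3, -0.5, -0.4]
opening: 0.0281
```

```bash
python3 go.py 0.534 -0.3285 0.16 95
```

```text
t 1.55 p [ 0.3588 -0.4471  0.2136] yaw 95.2 tilt [ 1.e-03  6.e-04 -1.e+00] F [ 0.3 -0.5 -0.4] j [-0.98  0.06  1.57  0.    1.51 -1.08] open 0.0281
travel [1.022 1.852 0.538] turn 0.002
```

Emit:
carry_out:
  targets:
    - {"travel": [0.25,0.45,0.1],"turn": 0}
    - {"travel": [0.52,0.93,0.2],"turn": 0}
    - {"travel": [0.52,0.93,0.2],"turn": 0}

```text
t: 1.85
tool_pos: [0.4497, -0.3833, 0.1925]
eef_rot: [-2.113, -2.323, -0.004]
contact_force: [-0.5, -0.9, -1.3]
opening: 0.0279
```

```bash
python3 go.py 0.534 -0.3285 0.14 95
```

```text
t 1.85 p [ 0.4497 -0.3833  0.1925] yaw 95.42 tilt [ 0.0011  0.0028 -1.    ] F [-0.5 -0.9 -1.3] j [-0.79  0.12  1.55  0.    1.48 -0.89] open 0.0279
travel [0.464 0.89  0.528] turn 0.004
```

Emit:
carry_out:
  targets:
    - {"travel": [0.23,0.45,0.25],"turn": 0.004}
    - {"travel": [0.464,0.89,0.52],"turn": 0.004}
    - {"travel": [0.464,0.89,0.52],"turn": 0.004}
    - {"travel": [0.464,0.89,0.52],"turn": 0.004}
    - {"travel": [0.464,0.89,0.52],"turn": 0.004}

```text
t: 2.35
tool_pos: [0.5335, -0.3292, 0.1411]
eef_rot: [-2.122, -2.315, -0.003]
contact_force: [0.9, 0.1, -0.0]
opening: 0.0274
```

```bash
python3 go.py 0.534 -0.3285 0.065 95
python3 - <<'E'
from h import *
from scipy.spatial.transform import Rotation as Ro
s=ctrl.get_state();m=ctrl.camera_model('wrist')
im,d=ctrl.grab_frame('wrist');cv2.imwrite('pics/w1.png',im[...,::-1])
H=np.array(m['hand_eye']);K=np.array(m['camera_matrix']);print(np.round(H,3))
E
```

```text
t 2.35 p [ 0.5335 -0.3292  0.1411] yaw 94.99 tilt [ 6.0e-04  2.2e-03 -1.0e+00] F [ 0.9  0.1 -0. ] j [-0.64  0.25  1.5   0.    1.4  -0.72] open 0.0274
travel [0.005 0.005 0.761] turn -0.0
[[-0.001 -0.954 -0.301  0.084]
 [ 1.    -0.001 -0.001 -0.   ]
 [ 0.001 -0.301  0.954 -0.167]
 [ 0.     0.     0.     1.   ]]
```

View pics/w1.png

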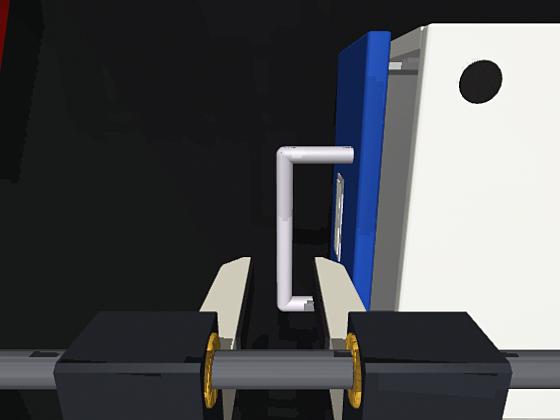

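The wrist view shows the bar (u≈284) midway between the two fingers (u≈250 and 315), and its middle (v≈228) falls where the descending grasp point should project.

Emit:
carry_out:
  targets:
    - {"travel": [0,0,0.2],"turn": 0}
    - {"travel": [0.0,0,0.4],"turn": 0}
    - {"travel": [0,0,0.58],"turn": 0}
    - {"travel": [0,0,0.76],"turn": 0}
    - {"travel": [0,0,0.76],"turn": 0}
    - {"travel": [0,0,0.76],"turn": 0}

```text
t: 3.0
tool_pos: [0.5331, -0.331, 0.0669]
eef_rot: [2.125, 2.313, 0.003]
contact_force: [-0.4, 0.1, 1.0]
opening: 0.0275
```

Emit:
carry_out:
  targets:
    - {"travel": [0,0,0],"turn": 0}
    - {"travel": [0,0,0],"turn": 0}
    - {"travel": [0,0,0],"turn": 0}
    - {"travel": [0,0,0],"turn": 0}
  grip: 1
  grip_force: 15

```text
t: 3.4
tool_pos: [0.5339, -0.3318, 0.0684]
eef_rot: [2.123, 2.311, 0.003]
contact_force: [-0.8, -0.3, 5.0]
opening: 0.0091
```

```bash
python3 go.py 0.375 -0.342 0.065 95
```

```text
t 3.4 p [ 0.5339 -0.3318  0.0684] yaw 94.84 tilt [ 3.9e-03 -8.0e-04 -1.0e+00] F [-0.8 -0.3  5. ] j [-0.64  0.32  1.56  0.    1.27 -0.72] open 0.0091
travel [ 0.032 -1.592  0.028] turn -0.001
```

Emit:
carry_out:
  targets:
    - {"travel": [0,-0.1,0],"turn": 0}
    - {"travel": [0,-0.25,0],"turn": 0}
    - {"travel": [0,-0.4,0],"turn": 0}
    - {"travel": [0,-0.6,0],"turn": 0}
    - {"travel": [0,-0.75,0],"turn": 0}
    - {"travel": [0,-0.88,0],"turn": 0}
    - {"travel": [0,-0.88,0],"turn": 0}

```text
t: 4.1
tool_pos: [0.4446, -0.3396, 0.0684]
eef_rot: [2.125, 2.31, 0.002]
contact_force: [-1.2, -1.2, 1.9]
opening: 0.0092
```

```bash
python3 go.py 0.3705 -0.3455 0.068 95
```

```text
t 4.1 p [ 0.4446 -0.3396  0.0684] yaw 94.79 tilt [ 0.0031 -0.0011 -1.    ] F [-1.2 -1.2  1.9] j [-0.74  0.14  1.76  0.    1.24 -0.83] open 0.0092
travel [ 0.003 -0.743  0.002] turn -0.002
```

Emit:
carry_out:
  targets:
    - {"travel": [0,-0.12,0],"turn": 0}
    - {"travel": [0,-0.28,0],"turn": 0}
    - {"travel": [0,-0.45,0],"turn": 0}
    - {"travel": [0,-0.6,0],"turn": 0}
    - {"travel": [0,-0.72,0],"turn": 0}
    - {"travel": [0,-0.74,0],"turn": 0}
    - {"travel": [0,-0.74,0],"turn": 0}

```text
t: 4.8
tool_pos: [0.3704, -0.3461, 0.0684]
eef_rot: [2.125, 2.309, 0.001]
contact_force: [-1.6, -1.6, 2.9]
opening: 0.0093
```

Emit:
carry_out:
  targets:
    - {"travel": [0,0,0],"turn": 0}
    - {"travel": [0,0,0],"turn": 0}
    - {"travel": [0,0,0],"turn": 0}
  grip: 0.7

```text
t: 5.1
tool_pos: [0.3705, -0.3455, 0.0679]
eef_rot: [2.126, 2.311, 0.002]
contact_force: [-1.2, -0.3, 0.3]
opening: 0.0261
```

Emit:
carry_out:
  targets:
    - {"travel": [0,0,-0.3],"turn": 0}
    - {"travel": [0,0,-0.6],"turn": 0}
    - {"travel": [0,0,-0.98],"turn": 0}
    - {"travel": [0,0,-0.98],"turn": 0}
    - {"travel": [0,0,-0.98],"turn": 0}

```text
t: 5.6
tool_pos: [0.371, -0.3459, 0.1669]
eef_rot: [2.124, 2.31, 0.002]
contact_force: [-0.0, -0.6, 0.2]
opening: 0.0281
```

```bash
python3 go.py 0.473 0.2274 0.23 93
python3 - <<'E'
from h import *
im,d=ctrl.grab_frame('top');cv2.imwrite('pics/top1.png',im[...,::-1]);np.savez('pics/top1.npz',im=im,d=d)
E
```

```text
t 5.6 p [ 0.371  -0.3459  0.1669] yaw 94.8 tilt [ 0.0037 -0.0019 -1.    ] F [-0.  -0.6  0.2] j [-0.85 -0.1   1.81  0.    1.42 -0.94] open 0.0281
travel [ 5.626  1.498 -0.638] turn 0.016
```

View pics/top1.png

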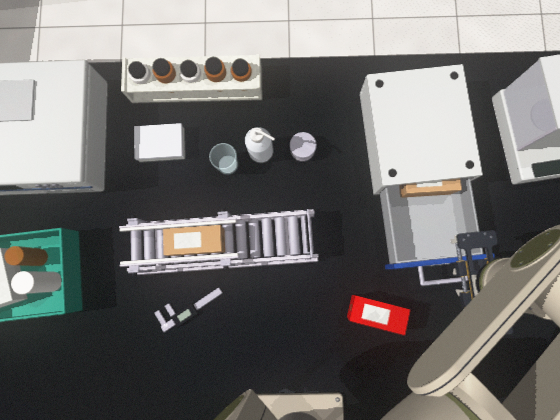

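The drawer now shows open at u 385–480, v 190–265. The filed carton is visible at its back at about (432,187), and nothing else has moved. Next I'll measure the free room.

Run:
```python
from h import *
f=np.load('pics/top1.npz');im=f['im'];W=cloud('top',f['d'])
a=np.deg2rad(5.0);ex=np.array([np.cos(a),np.sin(a)]);ey=np.array([-ex[1],ex[0]])
X=W[...,:2]@ex;Y=W[...,:2]@ey;Z=W[...,2]
hsv=cv2.cvtColor(im,cv2.COLOR_RGB2HSV)
m=np.zeros(Z.shape,bool);m[170:205,390:475]=1
m1=m&(hsv[...,0]<22)&(hsv[...,1]>90)
mt=m1&(Z>.07)&(Z<.1)
print('filed top X',np.percentile(X[mt],[1,50,99]),'Y',np.percentile(Y[mt],[1,99]),'Z',np.median(Z[mt]))
m=np.zeros(Z.shape,bool);m[190:275,375:460]=1
fl=m&(Z>.005)&(Z<.025)&(hsv[...,2]>80)
print('floor X',np.percentile(X[fl],[.5,99.5]),'Y',np.percentile(Y[fl],[.5,99.5]),np.median(Z[fl]))
b=m&(hsv[...,0]>105)&(hsv[...,0]<130)&(hsv[...,1]>150)&(Z>.095)
print('panel X',np.percentile(X[b],[1,99]),'Y',np.percentile(Y[b],[1,99]),np.median(Z[b]))
w=(Z>.06)&(Z<.09)&(hsv[...,1]<60);w[:195]=0;w[262:]=0;w[:,:375]=0;w[:,495:]=0
for lo,hi in((-.52,-.44),(-.34,-.24)):
  q=w&(Y>lo)&(Y<hi)&(X<.55);print('wall',np.percentile(Y[q],[5,50,95]) if q.any() else None)
print('cab centre',737.5e-3*ex[0]-.3114*ex[1],737.5e-3*ex[1]*-1+-.3114*ex[0])
```

```text
filed top X [0.54641701 0.55611936 0.57003807] Y [-0.44904312 -0.32066828] Z 0.08486067574554929
floor X [0.3956814  0.57097518] Y [-0.46825459 -0.27278053] 0.015232687249137304
panel X [0.37955283 0.38890734] Y [-0.40290067 -0.26117179] 0.1082089958415116
wall [-0.47650484 -0.47342359 -0.46294354]
wall [-0.32174708 -0.27392288 -0.27251142]
cab centre 0.7075532915510416 -0.3744923892621675
```

Emit:
carry_out:
  targets:
    - {"travel": [0.48,0.12,-0.2],"turn": 0}
    - {"travel": [0.96,0.25,-0.4],"turn": 0}
    - {"travel": [0.96,0.25,-0.4],"turn": 0}
  grip: 0

```text
t: 5.95
tool_pos: [0.3879, -0.2439, 0.2057]
eef_rot: [2.123, 2.315, 0.004]
contact_force: [0.5, -1.1, 0.7]
opening: 0.0473
```

Emit:
carry_out:
  targets:
    - {"travel": [0.48,0.12,-0.1],"turn": 0}
    - {"travel": [0.96,0.25,-0.2],"turn": 0}
    - {"travel": [0.96,0.25,-0.2],"turn": 0}

```text
t: 6.25
tool_pos: [0.4049, -0.1422, 0.2255]
eef_rot: [-2.118, -2.319, -0.006]
contact_force: [0.7, -1.2, 0.2]
opening: 0.0711
```

Emit:
carry_out:
  targets:
    - {"travel": [0.48,0.12,0],"turn": 0}
    - {"travel": [0.96,0.25,0],"turn": 0}
    - {"travel": [0.96,0.25,0],"turn": 0}

```text
t: 6.55
tool_pos: [0.421, -0.0401, 0.2242]
eef_rot: [-2.11, -2.323, -0.006]
contact_force: [0.7, 0.5, -0.2]
opening: 0.0916
```

Emit:
carry_out:
  targets:
    - {"travel": [0.48,0.12,0],"turn": 0}
    - {"travel": [0.96,0.25,0],"turn": 0}
    - {"travel": [0.96,0.25,0],"turn": 0}

```text
t: 6.85
tool_pos: [0.4364, 0.0614, 0.2232]
eef_rot: [-2.102, -2.326, -0.005]
contact_force: [-0.0, -0.7, 0.1]
opening: 0.0929
```

```bash
python3 go.py 0.473 0.2274 0.2 93
```

```text
t 6.85 p [0.4364 0.0614 0.2232] yaw 95.78 tilt [-0.0024  0.0068 -1.    ] F [-0.  -0.7  0.1] j [ 0.02 -0.32  1.9   0.01  1.56 -0.08] open 0.0929
travel [1.613 0.532 0.242] turn 0.024
```

Emit:
carry_out:
  targets:
    - {"travel": [0.4,0.13,0],"turn": 0.024}
    - {"travel": [0.8,0.27,0],"turn": 0.024}
    - {"travel": [0.8,0.27,0],"turn": 0.024}
    - {"travel": [0.8,0.27,0],"turn": 0.024}

```text
t: 7.25
tool_pos: [0.455, 0.1429, 0.2221]
eef_rot: [-2.155, -2.276, -0.001]
contact_force: [-0.4, -0.2, 0.0]
opening: 0.0935
```

```bash
python3 go.py 0.473 0.2274 0.16 93
```

```text
t 7.25 p [0.455  0.1429 0.2221] yaw 93.11 tilt [-0.0051  0.0054 -1.    ] F [-0.4 -0.2  0. ] j [ 0.19 -0.21  1.81  0.01  1.54  0.14] open 0.0935
travel [0.831 0.229 0.625] turn 0.001
```

Emit:
carry_out:
  targets:
    - {"travel": [0.41,0.11,0],"turn": 0}
    - {"travel": [0.83,0.23,0],"turn": 0}
    - {"travel": [0.83,0.23,0.3],"turn": 0}
    - {"travel": [0.83,0.23,0.5],"turn": 0}
    - {"travel": [0.83,0.23,0.5],"turn": 0}
    - {"travel": [0.83,0.23,0.5],"turn": 0}

```text
t: 7.85
tool_pos: [0.4732, 0.2255, 0.1723]
eef_rot: [-2.157, -2.273, 0.002]
contact_force: [0.5, 0.5, 0.2]
opening: 0.0927
```

```bash
python3 go.py 0.473 0.2274 0.1145 93;  python3 - <<'E'
from h import *
im,d=ctrl.grab_frame('wrist');cv2.imwrite('pics/w2.png',im[...,::-1])
E
```

```text
t 7.85 p [0.4732 0.2255 0.1723] yaw 93.01 tilt [-0.0063  0.0045 -1.    ] F [0.5 0.5 0.2] j [ 0.34 -0.04  1.75  0.01  1.44  0.29] open 0.0927
travel [0.016 0.002 0.578] turn 0.0
```

View pics/w2.png

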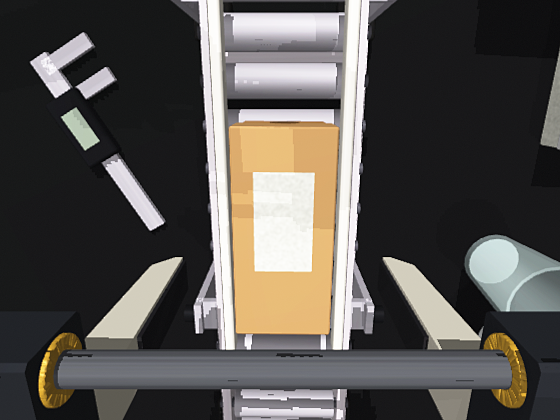

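The wrist view shows the carton centred (u≈284) between the open fingers, and the guides lie inside them. I'll go down to just above the guide tops and grip lightly.

Emit:
carry_out:
  targets:
    - {"travel": [0,0,0.3],"turn": 0}
    - {"travel": [0.01,0,0.5],"turn": 0}
    - {"travel": [0.01,0,0.57],"turn": 0}
    - {"travel": [0.01,0,0.57],"turn": 0}
    - {"travel": [0.01,0,0.57],"turn": 0}

```text
t: 8.4
tool_pos: [0.4746, 0.2273, 0.1181]
eef_rot: [-2.159, -2.275, -0.004]
contact_force: [0.6, -0.0, 0.6]
opening: 0.0933
```

Emit:
carry_out:
  targets:
    - {"travel": [0,0,0],"turn": 0}
    - {"travel": [0,0,0],"turn": 0}
    - {"travel": [0,0,0],"turn": 0}
    - {"travel": [0,0,0],"turn": 0}
    - {"travel": [0,0,0],"turn": 0}
    - {"travel": [0,0,0],"turn": 0}
  grip: 0.6
  grip_force: 5

```text
t: 9.0
tool_pos: [0.4745, 0.2274, 0.1182]
eef_rot: [-2.158, -2.275, -0.004]
contact_force: [-1.6, -0.1, 2.1]
opening: 0.06
```

```bash
python3 go.py 0.4835 0.035 0.1155 93
```

```text
t 9.0 p [0.4745 0.2274 0.1182] yaw 93.0 tilt [-0.0025  0.006  -1.    ] F [-1.6 -0.1  2.1] j [0.34 0.   1.81 0.01 1.33 0.29] open 0.06
travel [-1.926 -0.011  0.015] turn 0.0
```

Emit:
carry_out:
  targets:
    - {"travel": [-0.08,0,0],"turn": 0}
    - {"travel": [-0.2,0,0],"turn": 0}
    - {"travel": [-0.35,0,0],"turn": 0}
    - {"travel": [-0.5,0,0],"turn": 0}
    - {"travel": [-0.65,0,0],"turn": 0}
    - {"travel": [-0.8,0,0],"turn": 0}
    - {"travel": [-0.9,0,0],"turn": 0}
    - {"travel": [-0.95,0,0],"turn": 0}

```text
t: 9.8
tool_pos: [0.4796, 0.1305, 0.118]
eef_rot: [-2.16, -2.273, -0.004]
contact_force: [-2.8, -0.4, 6.6]
opening: 0.0599
```

```bash
python3 go.py 0.4835 0.035 0.118 93
```

```text
t 9.8 p [0.4796 0.1305 0.118 ] yaw 92.91 tilt [-0.0023  0.0057 -1.    ] F [-2.8 -0.4  6.6] j [ 0.16 -0.08  1.89  0.01  1.33  0.11] open 0.0599
travel [-0.955 -0.009 -0.005] turn -0.001
```

Emit:
carry_out:
  targets:
    - {"travel": [-0.1,0,-0.01],"turn": 0}
    - {"travel": [-0.25,0,-0.01],"turn": 0}
    - {"travel": [-0.4,0,-0.01],"turn": 0}
    - {"travel": [-0.55,0,-0.01],"turn": 0}
    - {"travel": [-0.68,0,-0.01],"turn": 0}
    - {"travel": [-0.78,0,-0.01],"turn": 0}
    - {"travel": [-0.86,0,-0.01],"turn": 0}
    - {"travel": [-0.9,0,-0.01],"turn": 0}

```text
t: 10.6
tool_pos: [0.4839, 0.0397, 0.1181]
eef_rot: [-2.161, -2.272, -0.003]
contact_force: [-0.4, -0.3, -2.6]
opening: 0.0598
```

```bash
python3 go.py 0.4835 0.033 0.118 93
```

```text
t 10.6 p [0.4839 0.0397 0.1181] yaw 92.88 tilt [-0.0029  0.0056 -1.    ] F [-0.4 -0.3 -2.6] j [-0.03 -0.11  1.92  0.01  1.34 -0.08] open 0.0598
travel [-0.067 -0.008  0.001] turn -0.001
```

Emit:
carry_out:
  targets:
    - {"travel": [-0.02,0,0.01],"turn": 0}
    - {"travel": [-0.04,0,0.01],"turn": 0}
    - {"travel": [-0.06,0,0.01],"turn": 0}
    - {"travel": [-0.06,0,0.01],"turn": 0}
    - {"travel": [-0.06,0,0.01],"turn": 0}

```text
t: 11.1
tool_pos: [0.4843, 0.034, 0.1175]
eef_rot: [-2.161, -2.273, -0.004]
contact_force: [-4.2, 0.8, 5.2]
opening: 0.0597
```

```bash
python3 go.py 0.4835 0.033 0.118 93;  python3 - <<'E'
from h import *
im,d=ctrl.grab_frame('top');np.savez('pics/top2.npz',im=im,d=d)
cv2.imwrite('pics/top2.png',cv2.resize(im[190:290,200:340],None,fx=5,fy=5)[...,::-1])
E
```

```text
t 11.1 p [0.4843 0.034  0.1175] yaw 92.9 tilt [-0.0026  0.0057 -1.    ] F [-4.2  0.8  5.2] j [-0.04 -0.11  1.92  0.01  1.34 -0.09] open 0.0597
travel [-0.009 -0.009 -0.005] turn -0.001
```

View pics/top2.png

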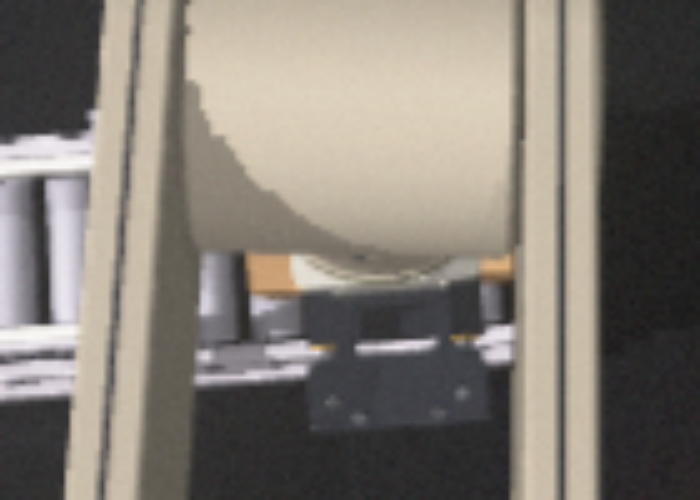

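Emit:
carry_out:
  targets:
    - {"travel": [-0.02,0,0],"turn": 0}
    - {"travel": [-0.04,0,0],"turn": 0}
    - {"travel": [-0.05,0,0],"turn": 0}
    - {"travel": [-0.05,0,0],"turn": 0}

```text
t: 11.55
tool_pos: [0.4846, 0.0303, 0.1174]
eef_rot: [-2.159, -2.273, -0.006]
contact_force: [-1.2, 7.0, 2.2]
opening: 0.0599
```

```bash
python3 go.py 0.4835 0.03 0.118 93
python3 - <<'E'
from h import *
im,d=ctrl.grab_frame('wrist');cv2.imwrite('pics/w3.png',im[...,::-1])
from scipy.spatial.transform import Rotation as Ro
s=ctrl.get_state();R=Ro.from_rotvec(s['eef_rot']).as_matrix();m=ctrl.camera_model('wrist');H=np.array(m['hand_eye'])
K=np.array(m['camera_matrix']);v,u=np.mgrid[0:420,0:560]
P=np.stack([(u-K[0,2])/K[0,0]*d,(v-K[1,2])/K[1,1]*d,d],-1)@H[:3,:3].T+H[:3,3];W=P@R.T+s['tool_pos']
hsv=cv2.cvtColor(im,cv2.COLOR_RGB2HSV);mm=(hsv[...,0]<22)&(hsv[...,1]>90)&(abs(W[...,2]-.132)<.01);mm[330:]=0
Q=W[mm];print(len(Q),Q.min(0),Q.max(0),np.percentile(Q,[1,99],axis=0))
E
```

```text
t 11.55 p [0.4846 0.0303 0.1174] yaw 92.94 tilt [-0.0024  0.0077 -1.    ] F [-1.2  7.   2.2] j [-0.05 -0.11  1.92  0.01  1.34 -0.1 ] open 0.0599
travel [-0.003 -0.011 -0.006] turn -0.001
17657 [0.45068848 0.00761707 0.12200887] [0.51490285 0.10136042 0.1360283 ] [[0.4526086  0.01013599 0.12893011]
 [0.51275039 0.10034353 0.13481636]]
```

View pics/w3.png

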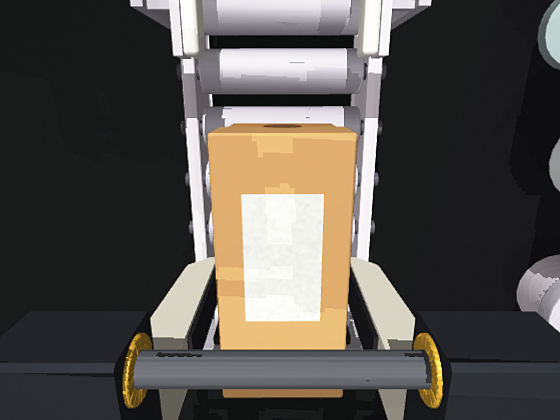

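The Fy reaction of 7 N and the carton's far edge at y≈0.1005 (centre ≈0.0355, 65 mm from the stop face) show it against the stop. I'll release, let it settle, then check it.

Emit:
carry_out:
  targets:
    - {"travel": [0.03,0,0],"turn": 0}
    - {"travel": [0.03,0,0],"turn": 0}
    - {"travel": [0.03,0,0],"turn": 0}

```text
t: 11.9
tool_pos: [0.4845, 0.0334, 0.1172]
eef_rot: [-2.159, -2.273, -0.006]
contact_force: [-0.2, -0.9, -2.2]
opening: 0.0599
```

Emit:
carry_out:
  targets:
    - {"travel": [0,0,0],"turn": 0}
    - {"travel": [0,0,0],"turn": 0}
    - {"travel": [0,0,0],"turn": 0}
    - {"travel": [0,0,0],"turn": 0}
    - {"travel": [0,0,0],"turn": 0}
  grip: 0.12

```text
t: 12.4
tool_pos: [0.4846, 0.0333, 0.1173]
eef_rot: [-2.159, -2.273, -0.006]
contact_force: [0.9, -0.5, -0.6]
opening: 0.0817
```

```bash
cat > wr.py <<'E'
import sys
from h import *
from scipy.spatial.transform import Rotation as Ro
s=ctrl.get_state();im,d=ctrl.grab_frame('wrist');cv2.imwrite(sys.argv[1],im[...,::-1])
R=Ro.from_rotvec(s['eef_rot']).as_matrix();m=ctrl.camera_model('wrist');H=np.array(m['hand_eye'])
K=np.array(m['camera_matrix']);v,u=np.mgrid[0:420,0:560]
P=np.stack([(u-K[0,2])/K[0,0]*d,(v-K[1,2])/K[1,1]*d,d],-1)@H[:3,:3].T+H[:3,3];W=P@R.T+s['tool_pos']
zt=float(sys.argv[2])
hsv=cv2.cvtColor(im,cv2.COLOR_RGB2HSV);mm=(hsv[...,0]<22)&(hsv[...,1]>90)&(abs(W[...,2]-zt)<.01);mm[330:]=0
Q=W[mm];print(len(Q),np.percentile(Q,[1,50,99],axis=0))
E
python3 go.py 0.4835 0.0355 0.096 93; python3 wr.py pics/w4.png .132
```

```text
t 12.4 p [0.4846 0.0333 0.1173] yaw 92.96 tilt [-0.0021  0.0074 -1.    ] F [ 0.9 -0.5 -0.6] j [-0.04 -0.11  1.92  0.01  1.34 -0.1 ] open 0.0817
travel [ 0.02  -0.01   0.213] turn -0.0
17608 [[0.45226257 0.01312651 0.12890494]
 [0.48124597 0.07919535 0.13268398]
 [0.51230453 0.10325532 0.13410299]]
```

View pics/w4.png

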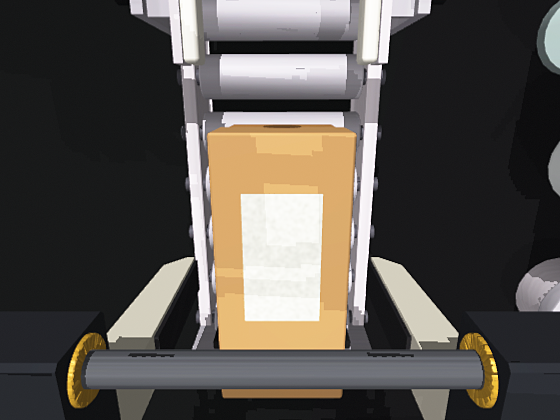

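Emit:
carry_out:
  targets:
    - {"travel": [0.05,-0.01,0.1],"turn": 0}
    - {"travel": [0.05,-0.01,0.19],"turn": 0}
    - {"travel": [0.05,-0.01,0.19],"turn": 0}
    - {"travel": [0.05,-0.01,0.19],"turn": 0}

```text
t: 12.85
tool_pos: [0.4827, 0.0385, 0.0975]
eef_rot: [-2.158, -2.273, -0.004]
contact_force: [0.6, -0.2, -0.9]
opening: 0.082
```

Emit:
carry_out:
  targets:
    - {"travel": [0,0,0],"turn": 0}
    - {"travel": [0,0,0],"turn": 0}
    - {"travel": [0,0,0],"turn": 0}
    - {"travel": [0,0,0],"turn": 0}
    - {"travel": [0,0,0],"turn": 0}
  grip: 0.6
  grip_force: 20

```text
t: 13.35
tool_pos: [0.483, 0.0385, 0.0979]
eef_rot: [-2.158, -2.273, -0.005]
contact_force: [1.5, 0.4, 0.6]
opening: 0.0599
```

Emit:
carry_out:
  targets:
    - {"travel": [-0.02,0,0],"turn": 0}
    - {"travel": [-0.035,0,0],"turn": 0}
    - {"travel": [-0.035,0,0],"turn": 0}
    - {"travel": [-0.035,0,0],"turn": 0}
    - {"travel": [-0.035,0,0],"turn": 0}
    - {"travel": [-0.035,0,0],"turn": 0}

```text
t: 13.95
tool_pos: [0.4832, 0.0359, 0.0979]
eef_rot: [-2.157, -2.272, -0.007]
contact_force: [-0.5, 5.1, 1.1]
opening: 0.0599
```

```bash
python3 go.py 0.4835 0.035 0.21 93; python3 wr.py pics/w5.png .132
```

```text
t 13.95 p [0.4832 0.0359 0.0979] yaw 92.98 tilt [-0.0029  0.0091 -1.    ] F [-0.5  5.1  1.1] j [-0.04 -0.09  1.94  0.01  1.3  -0.09] open 0.0599
travel [ 1.000e-03  0.000e+00 -1.121e+00] turn -0.0
18810 [[0.45123827 0.0296727  0.12518849]
 [0.47989374 0.08084288 0.13276261]
 [0.51083005 0.10093853 0.13417295]]
```

Pressed on the stop again with 5 N and held at rest, so I'll lift it off.

Emit:
carry_out:
  targets:
    - {"travel": [0.015,0,-0.1],"turn": 0}
    - {"travel": [0.015,0,-0.3],"turn": 0}
    - {"travel": [0.015,0,-0.55],"turn": 0}
    - {"travel": [0.015,0,-0.8],"turn": 0}
    - {"travel": [0.015,0,-1],"turn": 0}
    - {"travel": [0.015,0,-1],"turn": 0}

```text
t: 14.6
tool_pos: [0.4851, 0.0362, 0.2014]
eef_rot: [-2.16, -2.275, -0.012]
contact_force: [1.2, 0.1, -2.9]
opening: 0.06
```

```bash
python3 go.py 0.4945 -0.331 0.20 95; python3 wr.py pics/w6.png .232
```

```text
t 14.6 p [0.4851 0.0362 0.2014] yaw 92.98 tilt [ 0.0023  0.0086 -1.    ] F [ 1.2  0.1 -2.9] j [-0.04 -0.18  1.82  0.01  1.49 -0.09] open 0.06
travel [-3.672 -0.097 -0.017] turn -0.018
19000 [[0.45303659 0.03002613 0.22556381]
 [0.48185109 0.08137941 0.23623222]
 [0.51260345 0.10136496 0.23768116]]
```

View pics/w6.png

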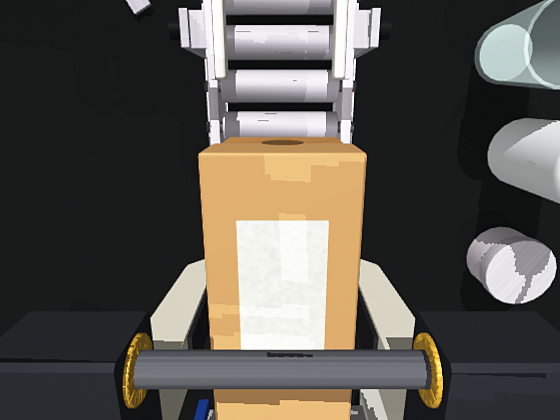

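The carton is in the grip, level and clear of the rollers; the bottle, beaker and tin on the right are well clear. Carrying it to the drawer.

Emit:
carry_out:
  targets:
    - {"travel": [-0.25,0,0],"turn": 0}
    - {"travel": [-0.6,-0.02,0],"turn": 0}
    - {"travel": [-0.95,-0.03,0],"turn": -0.018}
    - {"travel": [-0.95,-0.03,0],"turn": -0.018}

```text
t: 15.05
tool_pos: [0.4849, -0.0621, 0.1963]
eef_rot: [-2.119, -2.309, -0.005]
contact_force: [0.2, 0.3, -3.3]
opening: 0.06
```

Emit:
carry_out:
  targets:
    - {"travel": [-0.25,0,0],"turn": 0}
    - {"travel": [-0.6,0,0],"turn": 0}
    - {"travel": [-0.95,0,0],"turn": 0}
    - {"travel": [-0.95,0,0],"turn": 0}

```text
t: 15.45
tool_pos: [0.4921, -0.1595, 0.1936]
eef_rot: [-2.122, -2.304, -0.002]
contact_force: [-0.5, 0.1, -2.7]
opening: 0.06
```

Emit:
carry_out:
  targets:
    - {"travel": [-0.25,0,0],"turn": 0}
    - {"travel": [-0.6,0,0],"turn": 0}
    - {"travel": [-0.95,0,0],"turn": 0}
    - {"travel": [-0.95,0,0],"turn": 0}

```text
t: 15.85
tool_pos: [0.4991, -0.2565, 0.1911]
eef_rot: [-2.125, -2.3, 0.0]
contact_force: [-0.9, 0.6, -3.2]
opening: 0.0598
```

```bash
python3 go.py 0.4945 -0.331 0.20 95
```

```text
t 15.85 p [ 0.4991 -0.2565  0.1911] yaw 94.53 tilt [-0.0082  0.0072 -0.9999] F [-0.9  0.6 -3.2] j [-0.57  0.05  1.62  0.    1.48 -0.65] open 0.0598
travel [-0.738 -0.105 -0.094] turn -0.004
```

Emit:
carry_out:
  targets:
    - {"travel": [-0.2,-0.05,-0.05],"turn": -0.004}
    - {"travel": [-0.5,-0.1,-0.05],"turn": -0.004}
    - {"travel": [-0.74,-0.105,-0.05],"turn": -0.004}
    - {"travel": [-0.74,-0.105,-0.05],"turn": -0.004}
    - {"travel": [-0.74,-0.105,-0.05],"turn": -0.004}
    - {"travel": [-0.74,-0.105,-0.05],"turn": -0.004}

```text
t: 16.45
tool_pos: [0.4945, -0.3294, 0.1947]
eef_rot: [-2.113, -2.307, -0.0]
contact_force: [-0.1, -0.4, -3.7]
opening: 0.0596
```

```bash
python3 go.py 0.4945 -0.331 0.055 95; python3 wr.py pics/w7.png .23;python3 - <<'E'
from h import *
im,d=ctrl.grab_frame('scene');cv2.imwrite('pics/s7.png',im[...,::-1])
im,d=ctrl.grab_frame('top');cv2.imwrite('pics/t7.png',cv2.resize(im[100:310,300:560],None,fx=2.5,fy=2.5)[...,::-1])
E
```

```text
t 16.45 p [ 0.4945 -0.3294  0.1947] yaw 95.03 tilt [-0.0093  0.0088 -0.9999] F [-0.1 -0.4 -3.7] j [-0.67  0.14  1.52  0.    1.49 -0.76] open 0.0596
travel [-0.029  0.011  1.397] turn 0.0
18623 [[ 0.46100292 -0.33619796  0.22325168]
 [ 0.48949753 -0.2849522   0.22919991]
 [ 0.52203758 -0.26410479  0.2306776 ]]
```

View pics/w7.png

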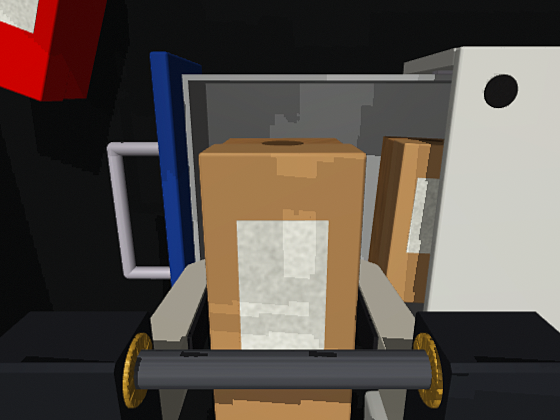

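View pics/s7.png

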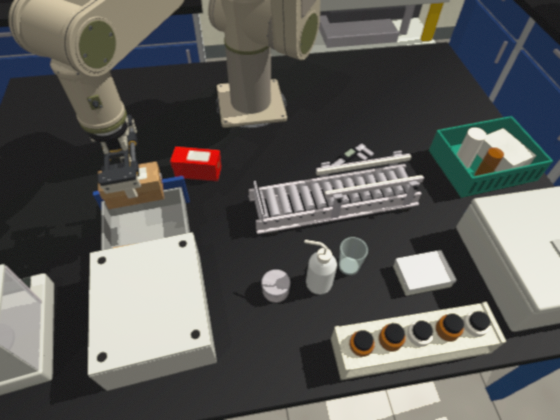

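View pics/t7.png

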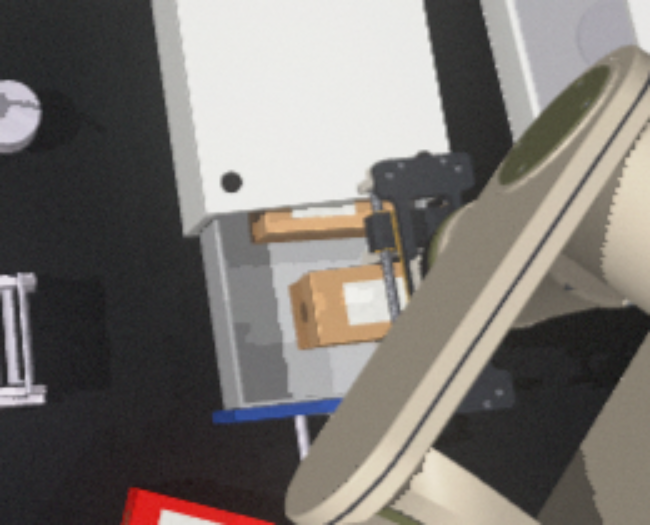

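Wrist and top views show the carton above the tray, with a gap to the blue front (left) and to the filed carton (right, at (405,200)). Lowering in stages.

Emit:
carry_out:
  targets:
    - {"travel": [-0.02,0.02,0.15],"turn": 0}
    - {"travel": [-0.03,0.02,0.35],"turn": 0}
    - {"travel": [-0.03,0.02,0.55],"turn": 0}
    - {"travel": [-0.03,0.02,0.75],"turn": 0}
    - {"travel": [-0.03,0.02,0.9],"turn": 0}
    - {"travel": [-0.03,0.02,1],"turn": 0}
    - {"travel": [-0.03,0.02,1],"turn": 0}

```text
t: 17.3
tool_pos: [0.4951, -0.3311, 0.0932]
eef_rot: [-2.111, -2.307, 0.0]
contact_force: [-0.1, -0.3, -4.5]
opening: 0.0597
```

```bash
python3 go.py 0.4945 -0.331 0.052 95; python3 wr.py pics/w8.png .13
```

```text
t 17.3 p [ 0.4951 -0.3311  0.0932] yaw 95.06 tilt [-0.0109  0.0097 -0.9999] F [-0.1 -0.3 -4.5] j [-0.68  0.22  1.62  0.    1.31 -0.76] open 0.0597
travel [-0.003 -0.002  0.412] turn 0.0
18512 [[ 0.46172275 -0.33805803  0.1239847 ]
 [ 0.49016186 -0.28675217  0.12774423]
 [ 0.52272101 -0.26593859  0.12921227]]
```

View pics/w8.png

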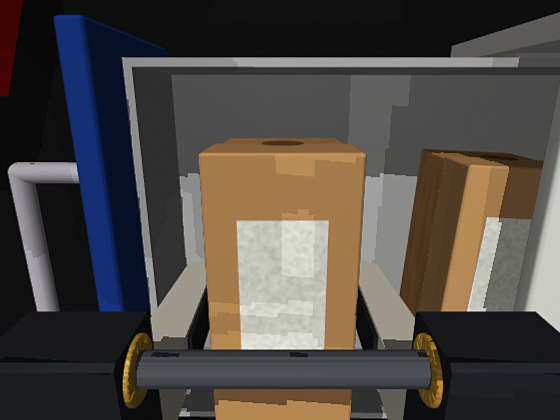

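Emit:
carry_out:
  targets:
    - {"travel": [0,0,0.15],"turn": 0}
    - {"travel": [0,0,0.28],"turn": 0}
    - {"travel": [0,0,0.36],"turn": 0}
    - {"travel": [0,0,0.39],"turn": 0}
    - {"travel": [0,0,0.41],"turn": 0}
    - {"travel": [0,0,0.41],"turn": 0}

```text
t: 17.95
tool_pos: [0.4955, -0.3314, 0.0537]
eef_rot: [-2.113, -2.308, 0.0]
contact_force: [0.4, -0.8, -3.3]
opening: 0.0598
```

```bash
python3 go.py 0.4945 -0.331 0.049 95
```

```text
t 17.95 p [ 0.4955 -0.3314  0.0537] yaw 95.06 tilt [-0.0094  0.0084 -0.9999] F [ 0.4 -0.8 -3.3] j [-0.68  0.27  1.64  0.    1.24 -0.76] open 0.0598
travel [ 0.004 -0.009  0.047] turn 0.0
```

Emit:
carry_out:
  targets:
    - {"travel": [0,0,0.01],"turn": 0}
    - {"travel": [0,0,0.02],"turn": 0}
    - {"travel": [0,0,0.03],"turn": 0}
    - {"travel": [0,0,0.035],"turn": 0}
    - {"travel": [0,0,0.035],"turn": 0}

```text
t: 18.45
tool_pos: [0.4955, -0.3315, 0.0505]
eef_rot: [-2.113, -2.308, 0.0]
contact_force: [-0.3, -0.1, -1.5]
opening: 0.0603
```

```bash
python3 go.py 0.4945 -0.331 0.049 95
```

```text
t 18.45 p [ 0.4955 -0.3315  0.0505] yaw 95.05 tilt [-0.0091  0.0082 -0.9999] F [-0.3 -0.1 -1.5] j [-0.68  0.27  1.65  0.    1.24 -0.76] open 0.0603
travel [ 0.005 -0.01   0.015] turn 0.0
```

Emit:
carry_out:
  targets:
    - {"travel": [0,0,0.01],"turn": 0}
    - {"travel": [0,0,0.015],"turn": 0}
    - {"travel": [0,0,0.015],"turn": 0}

```text
t: 18.75
tool_pos: [0.4963, -0.3318, 0.0501]
eef_rot: [-2.114, -2.309, -0.001]
contact_force: [-1.6, 1.3, 4.5]
opening: 0.0598
```

Emit:
carry_out:
  targets:
    - {"travel": [0,0,0],"turn": 0}
    - {"travel": [0,0,0],"turn": 0}
    - {"travel": [0,0,0],"turn": 0}
    - {"travel": [0,0,0],"turn": 0}
  grip: 0.17

```text
t: 19.15
tool_pos: [0.4962, -0.3318, 0.05]
eef_rot: [-2.114, -2.309, -0.001]
contact_force: [0.1, 0.2, 0.6]
opening: 0.0769
```

```bash
python3 go.py 0.4945 -0.331 0.2 95
```

```text
t 19.15 p [ 0.4962 -0.3318  0.05  ] yaw 95.05 tilt [-0.0077  0.0075 -0.9999] F [0.1 0.2 0.6] j [-0.68  0.27  1.65  0.    1.23 -0.76] open 0.0769
travel [ 0.021 -0.027 -1.5  ] turn 0.0
```

Set down (4.5 N reaction) and released. Retreating straight up, then checking.

Emit:
carry_out:
  targets:
    - {"travel": [0,0,-0.1],"turn": 0}
    - {"travel": [0,0,-0.3],"turn": 0}
    - {"travel": [0,0,-0.6],"turn": 0}
    - {"travel": [0,0,-1],"turn": 0}
    - {"travel": [0,0,-1],"turn": 0}
    - {"travel": [0,0,-1],"turn": 0}

```text
t: 19.75
tool_pos: [0.498, -0.3333, 0.1522]
eef_rot: [-2.117, -2.312, -0.001]
contact_force: [-0.3, 0.7, -1.0]
opening: 0.0774
```

Emit:
carry_out:
  targets:
    - {"travel": [0,0,-0.5],"turn": 0}
    - {"travel": [0.4,-0.2,-0.7],"turn": 0}
    - {"travel": [0.8,-0.4,-0.7],"turn": 0}
    - {"travel": [0.98,-0.6,-0.7],"turn": 0}
    - {"travel": [0.98,-0.6,-0.7],"turn": 0}

```text
t: 20.25
tool_pos: [0.4277, -0.239, 0.2216]
eef_rot: [-2.113, -2.311, -0.0]
contact_force: [0.7, 0.3, 0.3]
opening: 0.0771
```

Emit:
carry_out:
  targets:
    - {"travel": [0.4,-0.4,0],"turn": 0}
    - {"travel": [0.8,-0.8,0],"turn": 0}
    - {"travel": [0.98,-0.8,0],"turn": 0}
    - {"travel": [0.98,-0.8,0],"turn": 0}

```text
t: 20.65
tool_pos: [0.338, -0.1466, 0.2219]
eef_rot: [-2.111, -2.311, -0.001]
contact_force: [-0.3, -0.8, 0.8]
opening: 0.0773
```

Run:
```python
from h import *
im,d=ctrl.grab_frame('scene');cv2.imwrite('pics/s9.png',im[...,::-1])
im,d=ctrl.grab_frame('top');cv2.imwrite('pics/t9.png',im[...,::-1])
W=cloud('top',d);a=np.deg2rad(5.0);ex=np.array([np.cos(a),np.sin(a)]);ey=np.array([-ex[1],ex[0]])
X=W[...,:2]@ex;Y=W[...,:2]@ey;Z=W[...,2];hsv=cv2.cvtColor(im,cv2.COLOR_RGB2HSV)
m=(hsv[...,0]<22)&(hsv[...,1]>70)&(Z>.075)&(Z<.1)&(Y<-.25)&(Y>-.48)
for n,q in(('placed',m&(X<.525)&(X>.39)),('filed',m&(X>.53))):
  print(n,q.sum(),'X',np.percentile(X[q],[1,99]),'Y',np.percentile(Y[q],[1,99]),'Z',np.percentile(Z[q],[5,50,95]),rect(W[q]))
q=m&(X<.525)&(X>.39);A=np.c_[X[q],Y[q],np.ones(q.sum())];print('slope',np.linalg.lstsq(A,Z[q],rcond=None)[0])
b=(hsv[...,0]>105)&(hsv[...,0]<130)&(hsv[...,1]>150)&(Z>.095)&(Y<-.25)&(Y>-.5)&(X>.33)&(X<.45)
print('panel X',np.percentile(X[b],[1,99]))
print(ctrl.get_state()['t'],ctrl.get_state()['tool_pos'],ctrl.get_state()['contact_force'])
```

```text
placed 1026 X [0.43557906 0.49390054] Y [-0.43867778 -0.30972523] Z [0.08168796 0.08520245 0.08814247] (array([ 495.7, -332.6]), array([ 59. , 132.5]), 5.09)
filed 456 X [0.54724089 0.57252564] Y [-0.44895968 -0.32098078] Z [0.0790572  0.08490646 0.08807856] (array([ 593.3, -335.4]), array([ 26.5, 131.1]), 2.74)
slope [ 0.00042491 -0.00316935  0.08366135]
panel X [0.38025545 0.39065185]
20.75 [ 0.3394473  -0.14862583  0.22248285] [-0.01374091 -0.03613312  0.41245372]
```

View pics/s9.png

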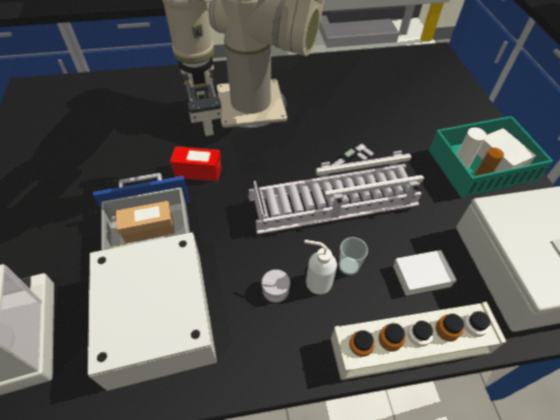

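View pics/t9.png

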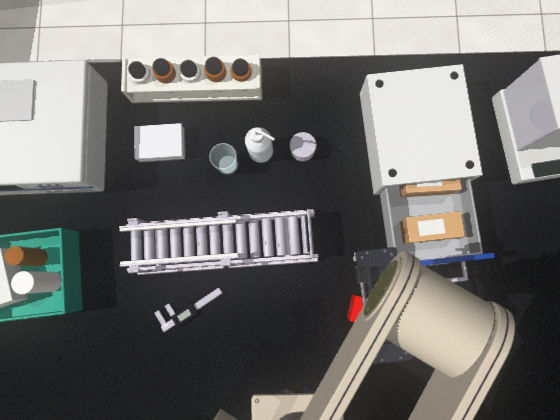

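The carton stands flat in the drawer (top level at z 0.085, slope under 0.2°). It sits at floor x ≈ -0.047, y ≈ 0, with about 53 mm to the filed carton. The drawer is about 0.18 m open, nothing else has moved, and the arm is clear.

```bash
python3 -c "
from cell import ctrl
print(ctrl.finish_job())"
```

```text
the job is handed in; nothing more can be done
None
```

The carton is now in the drawer in front of the filed one, and the job was handed in at about 21 s of the 72 s allowed. It reported no verdict.

- **Drawer:** I opened it first, pulling it by the handle to about 180 mm open.
- **Rolling:** I gripped the carton lightly above the guides and rolled it to the end stop. When I first let go it had moved back about 3 mm with the fingers, still inside the 8 mm tolerance by my measurement. I gripped it again and held it against the stop with about 5 N before lifting it straight off.
- **Placing:** I set it down in the tray and let go.

**Last checks (top camera):**
- **Position:** the carton's centre is about 47 mm in front of the middle of the drawer floor, and centred across it.
- **Upright and flat:** its top is level to within 0.2° at 85 mm above the bench, so it is flat on the floor.
- **Clearance:** there is about 53 mm to the filed carton.
- **Surroundings:** the drawer did not move after I let go, the arm is clear of everything, and by eye the other things on the bench have not moved.

No check failed or disagreed.

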